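# Clip the thermometer onto the pickling tub's splash guard

## Task

Lift the clip-on thermometer (the larger sprung clip, with the round dial) out of the wire rack, stand it upright on the clear worktop, jaws down, and let go of it. Then take it again by its two handles, squeeze it open while still clear of the tub, feel for the edge and push it gently but fully home over the middle of the steel splash guard that forms the tub's far side, dial facing outwards, until the sensor button under its spine is well pressed in, and release it so that it grips the guard upright. Do not shift the tub, and leave the smaller clip, jar, bottle and bowl where they are.

Things in the scene. Friction and masses are not known exactly. Their poses are not given: they have to be found in the camera images.
- clip: Clip-on thermometer, a sprung steel clip 132 mm tall, 0.12 kg, with a grey spine between two arms. Origin: centre of its underside; z up, x to the side with the round dial, y along the hinge pins. Starts jaws down in one slot of the rack, 8 mm above the worktop, its x along the rack's x; wires close outside its handles keep fingers from squeezing them there.
- clip_spine (a point): Where to carry the clip without opening it: on the spine, 88 mm above the clip's origin. The spine is 14 mm (x) by 44 mm (y), z = 50 to 98 mm of the clip; its flat ends stand 4 mm proud of the arms (36 mm wide in y): pinch these along y.
- clip_handles (a point): Midway between the two handles, 113 mm above the clip's origin. Handles: 4 mm plates, z = 98 to 131 mm of the clip, pivots at x = +/-14, z = 62. Closed they lean out to 57 mm over the tips; squeezed along x to 32 mm (outer faces, then parallel) the jaws are fully open. About 8 N a side to start, 13 N to hold fully open.
- clip_jaws (a point): Midway between the jaws, 9 mm above the clip's origin. Jaws: rubber blocks z = 0 to 18 mm, 2 mm apart in x when closed, 23 mm when fully open. Closed, they form a foot 28 mm (x) by 36 mm (y) on which the clip stands by itself.
- clip_throat (a point): Middle of the flat underside of the clip's spine, 50 mm above the clip's origin; this is the bottom of the clip's mouth and lies on the guard's edge, or up to 7 mm above it, when the clip is home.
- clip_dial (a point): Side of the clip carrying the dial (36 mm across, standing out to about 19 mm from the clip's centre plane): point at x = 18, y = 0, z = 40 mm in the clip's frame.
- sensor (a joint): Sprung sensor button (brass, 8 by 24 mm) that stands 10 mm out of the underside of the clip's spine: 0 out, 0.010 m pressed in fully; its spring takes 1 N per mm, 10 N for all of it. Beyond that the spine itself meets the edge and the force rises steeply. It need only be more than 3 mm in; over 30 N on it would do harm.
- jaw_dial (a joint): Opening angle of each arm of the clip (both move alike), sprung shut: 0 closed, 0.18 rad fully open, about 0.03 when gripping the guard.
- tub: White enamel open tub, 150 mm (x) by 240 mm (y), 100 mm high, loose on the worktop, 2.2 kg. Origin: centre of its underside; x points away from the robot, give or take 0.4 rad. Walls 5 mm thick; the far (+x) wall is only 35 mm high, and an upright steel splash guard (5 mm thick, 226 mm wide in y) 3.5 mm outside it forms the rest of that side.
- tub_guard (a point): Lowest possible place of the middle of the splash guard's top edge, centred in its thickness: (78.5, 0, 100) mm in the tub's frame. The guard has been slid up by 0 to 25 mm, differing each time and NOT told by this point, so its edge is 100 to 125 mm above the tub's underside; it is stiff and stays there. Outwards is the tub's +x.
- rack: Fixed steel wire rack: base 168 (x) by 50 (y) by 8 mm high, three upright wire loops, 28 mm wide in y and 137 mm high, at x = -76, 0 and 76 mm; the two slots between them are centred at x = -38 and 38 mm. Origin: centre of the base's underside.
- bag_clip: Smaller plain clip, 95 mm tall, 30 mm wide, without dial, standing in the rack's other slot; a bystander. Origin: centre of its underside.
- jar: Bystander: lidded glass jar, 90 mm across, 130 mm high. Origin: centre of its underside.
- bottle: Bystander: clear bottle, 60 mm across, 170 mm high. Origin: centre of its underside.
- bowl: Bystander: white bowl, 120 mm across, 50 mm high. Origin: centre of its underside.
Things that resemble listed ones, but are neither listed nor needed, are in the scene too. What is shaped like the rack but green or yellow is not meant.

How it is judged (in metres and radians):
On the way, in this order (a step that is already met when the one before it is completed fails the run):
1. the thermometer clip stands upright on the worktop, clear of rack and tub, let go (height (world z) of clip below 0.004 m and angle between clip's own z axis and vertical below 0.1 rad and horizontal distance between clip and rack above 0.06 m and contact force between clip and tub below 0.1 N and contact force between clip and rack below 0.1 N and contact force between clip and the fingers below 0.1 N and linear speed of clip below 0.03 m/s), for 0.2 s.
2. it is lifted with its handles squeezed so that the jaws are well open, not touching the tub (value of joint jaw_dial above 0.09 rad and height (world z) of clip above 0.03 m and contact force between clip and the fingers above 2 N and contact force between clip and tub below 0.1 N), for 0.1 s.
At the end, for the whole second after the job is handed in: Released and at rest, the clip grips the guard (0.008 to 0.09 rad, over 2 N) within 40 mm of its middle and 8 mm of its plane, sensor button pressed in over 3 mm, upright within 0.2 rad, square within 0.25 rad, dial outside; tub level within 0.03 rad on the worktop (x of clip_throat in the frame of tub between 0.0705 and 0.0865 m and y of clip_throat in the frame of tub between -0.04 and 0.04 m and value of joint sensor above 0.003 m and x of clip_dial in the frame of tub above 0.084 m and angle between clip's own z axis and vertical below 0.2 rad and angle between the x axis of clip and the x axis of tub, either way round below 0.25 rad and value of joint jaw_dial between 0.008 and 0.09 rad and contact force between clip and tub above 2 N and contact force between clip and the fingers below 0.1 N and linear speed of clip below 0.02 m/s and angle between tub's own z axis and vertical below 0.03 rad and height (world z) of tub below 0.005 m); the robot touches nothing.
It fails at once if the clip, held open, is pressed hard on the tub, with over 30 N (value of joint jaw_dial above 0.1 rad and contact force between clip and tub above 30 N).
It fails at once if the tub is shifted by more than 25 mm (distance of tub from where it was at the start of the episode above 0.025 m).
It fails at once if the smaller clip, jar, bottle or bowl is moved by more than 25 mm (distance of any of bag_clip, jar, bottle, bowl from where it was at the start of the episode above 0.025 m).
It also fails if it takes over 70 s, if anything falls off the work surface, if the arm or the gripper's body presses on something with over 40 N, if the wrist force passes 120 N, or if a joint passes its speed limit or range.

## Robot

A 6-joint arm with a two-finger parallel gripper is mounted at the origin on the work surface. World frame = base frame: x ahead of the robot, y to its left, z up, the work surface at z = 0. Lengths are in m, angles in degrees, forces in N, time in s.
With the tool pointing down it reaches from about 0.375 to 0.9 m from the base axis. Payload 3.1 kg.
Tool frame: the origin (TCP) lies at the very end of the fingers, on their centre line; the grasp point (between the pads) lies 19 mm behind it; z points along the fingers, y is the line along which they close (so a half turn about z gives the same grasp; the last joint's range is limited). The gripper opens to 87 mm and grips with 3 to 60 N. Pads are 19 mm wide; open, the fingers measure 117 mm over their backs; the gripper's body (75 mm by 190 mm) begins 51 mm behind the grasp point.
Start: joints at [61.736, 30.224, 82.088, -0, 67.689, -10.227], TCP at [0.193, 0.594, 0.223] pointing down, gripper open.
Joint ranges: [-176.69, 176.69], [-43.24, 126.21], [12.49, 139.97], [-82, 262], [0, 151.66], [-163.58, 163.58]. Speed limits (degrees/s): [159.86, 159.86, 180, 180, 180, 180].

## Interface

Orientations are given as a 3x3 rotation matrix whose columns are the frame's x, y, z axes.
In Python, from rig import * gives the robot as it stands.
- The arm moves only by the tool jog_arm, never from a script. Its arguments are lists of equal length, an entry for each row: "delta_pos": the shift along the world's x, y, z in cm, a list of three; "turn": the turn about the world's z in degrees; "grip": the closure, from 0 (fully open) to 1 (shut). In form: {"delta_pos": [[x, y, z], ...], "turn": [turn, ...], "grip": [grip, ...]}. A call has 1 to 12 rows; each row is the pose to reach, as a shift and turn from the pose commanded when the call began; what a row does not reach only later rows make up. A row lasts 1/8 s, in which the tool goes at most 62.5 mm and 10.7 degrees, less where a joint would pass 70% of its speed; a pose out of reach is approached as far as the arm can. A call with a gripper value outside its range is refused whole. The fingers move at their own pace and stop on an object; the grip force is fixed at half the most. Time passes only in rows, so rows that repeat a pose let the fingers close. It gives the time, the measured TCP pose, the force, the opening and the grip force at its end, in the units of the state.
- read_state(): the state, without advancing time (a new reading comes with each control period).
- capture(name): name is "side" or "top" or "wrist"; returns a dict with "color" (384x512x3 uint8, blue, green, red), "fovy" (degrees; the focal length in pixels is half the picture's height over the tangent of half this angle, whatever the lens; pixels are square), "cx", "cy" (the principal point, pixels), "camera_from_world" (4x4, takes a point from world to camera coordinates). Camera axes: x right, y up, looking along -z (the intrinsics and any distortion apply to the point x, -y, -z); pixel columns grow to the right and rows downward; lengths in m; the calibration is good to about 2 mm. A picture is of the moment at which its call begins. There is no depth.
- hand_in(): hands the job in; it is judged then, once.
The state is a dict: "time_s": time; "joint_positions": joint angles; "qvel": joint speeds; "tau": joint torques, N m; "position": TCP position; "tcp_rot": TCP orientation; "force": force on the tool from outside, world axes, zero at the start; "moment": the same for the moment, N m; "opening": opening from 0.0 (shut) to 1.0 (fully open); "grasp_force": force on a finger pad.
Only numpy, scipy, OpenCV 4.12 (cv2) and the standard library are available. Lean on these libraries where they do the work, as an engineer would, in place of code of your own. Each camera call takes 0.05 s, during which the arm holds its last target. There are 200 camera calls.

## Working session

There is one attempt and no reset: what is moved stays moved. The work goes in short steps, Python scripts to look and compute and a tool call to move; the robot and the scene stay as the last step left them, time stands still between calls to the robot, and variables do not carry over. Pictures are saved under pics/ and viewed, at most 11 in all, crops included, and the job is handed in when it is done.

Besides the shell and the picture viewer there is one more tool, called after ">>>" as name(argument=value, ...) on one line, values as JSON. jog_arm: Moves the arm, as the interface text tells. Its arguments: {"type":"object","properties":{"delta_pos":{"type":"array"},"turn":{"type":"array"},"grip":{"type":"array"}},"required":["delta_pos","turn","grip"]}

```bash
mkdir -p pics
cat > h.py <<'E'
from rig import *
import numpy as np, cv2, json
def cap(n,f):
    c=capture(n); cv2.imwrite(f'pics/{f}.png',c['color'])
    np.save(f'pics/{f}.npy',np.array([c['fovy'],c['cx'],c['cy'],*np.array(c['camera_from_world']).ravel()])); return c
def ld(f):
    a=np.load(f'pics/{f}.npy'); return a[0],a[1],a[2],a[3:].reshape(4,4)
def proj(f,P):
    fo,cx,cy,T=ld(f); F=192/np.tan(np.radians(fo)/2); p=np.atleast_2d(P)@T[:3,:3].T+T[:3,3]
    return np.c_[cx+F*p[:,0]/-p[:,2], cy-F*p[:,1]/-p[:,2]]
def ray(f,u,v):
    fo,cx,cy,T=ld(f); F=192/np.tan(np.radians(fo)/2); d=T[:3,:3].T@np.array([(u-cx)/F,-(v-cy)/F,-1]); o=-T[:3,:3].T@T[:3,3]; return o,d
def atz(f,u,v,z):
    o,d=ray(f,u,v); return o+d*(z-o[2])/d[2]
def tri(*obs):
    A=0;b=0
    for f,u,v in obs:
        o,d=ray(f,u,v); d=d/np.linalg.norm(d); M=np.eye(3)-np.outer(d,d); A=A+M; b=b+M@o
    return np.linalg.solve(A,b)
E
python3 - <<'E'
from h import *
for n in ['top','side']:
    c=cap(n,n+'0'); print(n,c['fovy'],c['cx'],c['cy'],c.keys()); print(np.round(c['camera_from_world'],3))
    o,d=ray(n+'0',256,192); print(o)
    cv2.imwrite(f'pics/{n}0b.png',cv2.resize(c['color'],(800,600),interpolation=cv2.INTER_CUBIC))
s=read_state(); print(s['position'],np.round(s['tcp_rot'],3),s['force'],s['opening'])
E
```

```text
top 48.210274747658694 250.75196001925462 185.39737118913118 dict_keys(['color', 'fovy', 'cx', 'cy', 'camera_from_world'])
[[-1.000e-03 -1.000e+00 -7.000e-03 -1.510e-01]
 [ 9.990e-01 -2.000e-03  5.200e-02 -5.540e-01]
 [-5.200e-02 -7.000e-03  9.990e-01 -1.486e+00]
 [ 0.000e+00  0.000e+00  0.000e+00  1.000e+00]]
[ 0.47622847 -0.16247791  1.51135147]
side 53.67019209333727 253.564315049665 192.46576764358736 dict_keys(['color', 'fovy', 'cx', 'cy', 'camera_from_world'])
[[ 0.819 -0.573 -0.019 -0.553]
 [ 0.432  0.595  0.677 -0.213]
 [-0.377 -0.563  0.735 -1.157]
 [ 0.     0.     0.     1.   ]]
[ 0.10925084 -0.84132798  0.98490178]
[0.19316196 0.59370478 0.22165321] [[-0.951  0.31  -0.001]
 [ 0.31   0.951 -0.002]
 [ 0.    -0.002 -1.   ]] [ 0.24156281 -0.46054068  0.42133328] 0.9993742972644706
```

View pics/top0b.png

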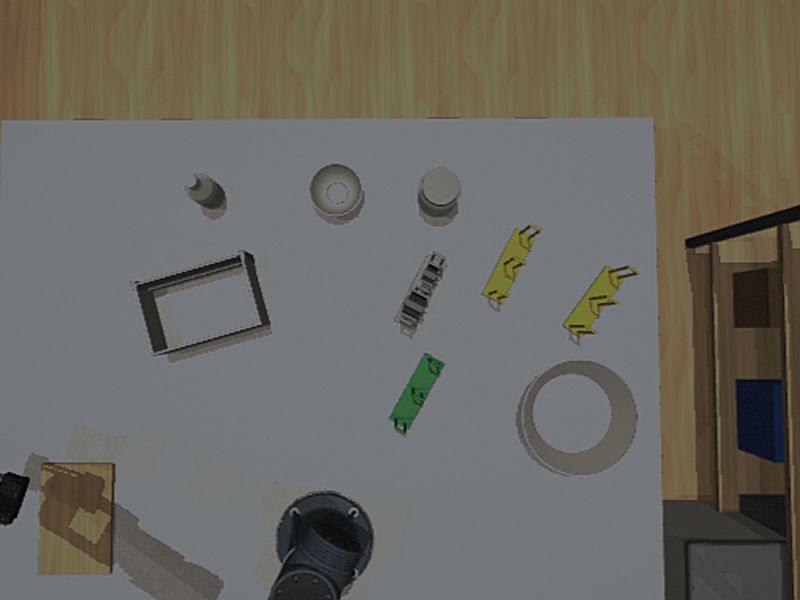

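View pics/side0b.png

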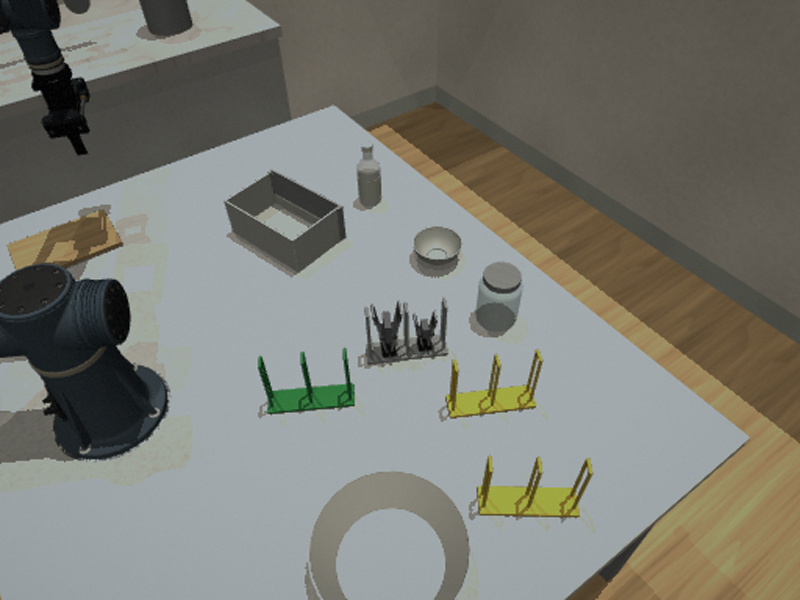

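The top view shows the grey rack from (403,328) to (440,255), with the thermometer in the near slot at about (418,300). The tub is at about (200,303), with its guard edge from (133,283) to (245,255). The side view agrees, with the larger clip at (387,330). Next I'll take a zoomed composite.

Run:
```python
from h import *
t=cv2.imread('pics/top0.png'); s=cv2.imread('pics/side0.png')
def cr(i,x,y,w,h,W,H): return cv2.resize(cv2.convertScaleAbs(i[y:y+h,x:x+w],alpha=1.7,beta=15),(W,H),interpolation=cv2.INTER_CUBIC)
a=cr(t,240,150,60,75,400,500//1)[:500]
# tub top 80..180 x155..235 ; 4x
b=cr(t,80,155,100,75,400,300)
c=cr(s,225,185,66,50,400,300)
a=cr(t,245,155,50,75,400,600)
cv2.imwrite('pics/comp.png',np.hstack([np.vstack([b,c]),a]))
# table check
```

```text
(no output)
```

View pics/comp.png

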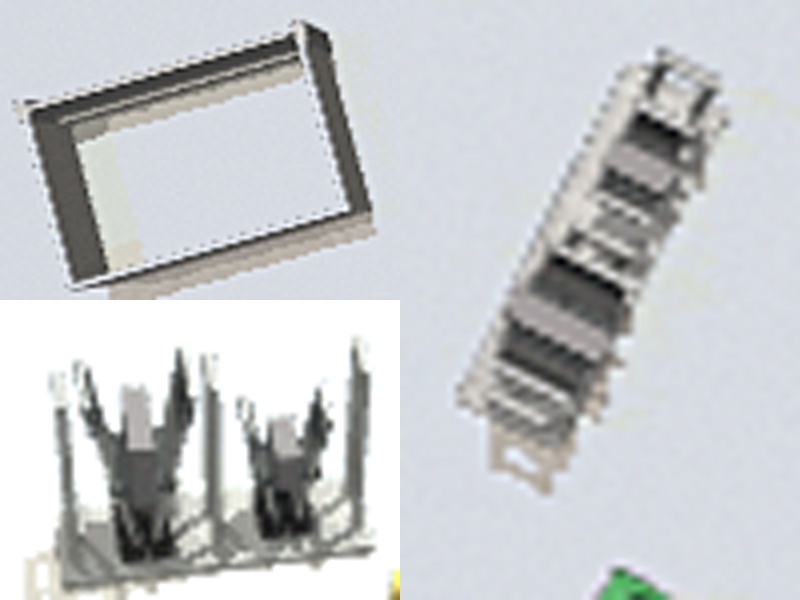

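The zoom puts the thermometer's spine at about (265,195.6) in top-view pixels and shows the tub's corners.

Run:
```python
from h import *
T=lambda u,v,z:atz('top0',(u-400)/8+245,(v)/8+155,z)
B=lambda u,v,z:atz('top0',u/4+80,v/4+155,z)
for n,p in dict(sp=T(560,326,.106),spL=T(512,303,.106),spR=T(607,350,.106),bag=T(640,160,.078),baseNL=T(462,392,.008),baseFL=T(625,65,.008)).items(): print(n,p.round(4))
for n,p in dict(gL=B(27,105,.11),gR=B(300,30,.11),nR=B(368,212,.1),nL=B(74,286,.1),).items(): print(n,p.round(4))
# side: clip spine top center at comp (137,390)->, rack
S=lambda u,v:('side0',u/6.06+225,(v-300)/6+185)
print('tri spine',tri(('top0',265,195.7),S(137,392)).round(4))
print('side table pt',atz(*S(140,555),0.008).round(4))
```

```text
sp [ 0.5147 -0.1987  0.106 ]
spL [ 0.5242 -0.179   0.106 ]
spR [ 0.5049 -0.2179  0.106 ]
bag [ 0.5849 -0.2331  0.078 ]
baseNL [ 0.4886 -0.1582  0.008 ]
baseFL [ 0.6321 -0.2301  0.008 ]
gL [0.5631 0.386  0.11  ]
gR [0.6244 0.1623 0.11  ]
nR [0.475  0.1071 0.1   ]
nL [0.4147 0.3485 0.1   ]
tri spine [ 0.5153 -0.1987  0.1258]
side table pt [ 0.5073 -0.2087  0.008 ]
```

>>> jog_arm(delta_pos=[[2.5, -6, 2], [5, -12, 4], [7.5, -18, 6], [10, -24, 8], [12.5, -30, 8], [15, -36, 8], [17.5, -42, 8], [20, -48, 8], [22.5, -54, 8], [25, -60, 8], [27.5, -66, 8], [29.5, -72, 8]], turn=[-1, -2, -3, -4, -5, -6, -7, -8, -8.4, -8.4, -8.4, -8.4], grip=[0, 0, 0, 0, 0, 0, 0, 0, 0, 0, 0, 0])

```text
time_s: 1.6
position: [0.4753, -0.0907, 0.3023]
tcp_rot: [[-0.895, 0.446, 0.0], [0.446, 0.895, 0.0], [0.0, 0.0, -1.0]]
force: [0.9, 0.2, 0.6]
opening: 1.0
grasp_force: 0.0
```

Run:
```python
from h import *
c=cap('wrist','w1'); print(c['fovy'],ray('w1',256,192)); cv2.imwrite('pics/w1b.png',cv2.convertScaleAbs(c['color'],alpha=1.5,beta=10))
s=read_state(); print(s['position'],s['joint_positions'],s['time_s'],np.round(s['tcp_rot'],3))
print(proj('w1',[[.5147,-.1987,.106]]))
```

```text
70.42805916492509 (array([ 0.41329705, -0.06020977,  0.46650539]), array([ 0.22640497, -0.11570262, -0.96713953]))
[ 0.47926933 -0.09879436  0.30258991] [-24.56073382  14.01247495  95.20363873  -0.32734869  70.35764589
 -87.76130345] 1.65 [[-0.893  0.449  0.005]
 [ 0.449  0.893 -0.008]
 [-0.008 -0.005 -1.   ]]
[[201.41907628 231.20636484]]
```

View pics/w1b.png

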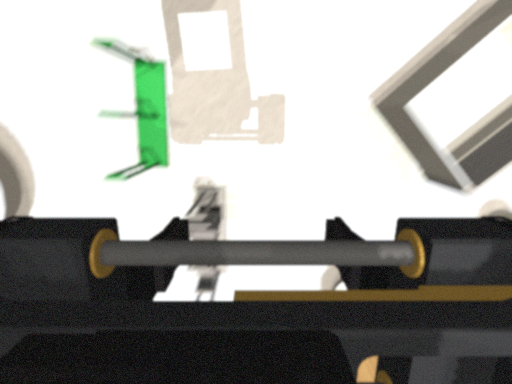

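The wrist view shows the tub at right (430,140), the green decoy at (150,110) and the real rack at about (207,230), partly hidden by the gripper. The measured positions agree, so I'll go above the clip.

>>> jog_arm(delta_pos=[[0, 0, 0], [0, 0, 0]], turn=[0, 0], grip=[0, 0])

```text
time_s: 1.9
position: [0.474, -0.0876, 0.3021]
tcp_rot: [[-0.896, 0.445, -0.002], [0.445, 0.896, 0.001], [0.002, 0.0, -1.0]]
force: [-0.3, -1.3, -0.1]
opening: 0.997
grasp_force: 0.0
```

>>> jog_arm(delta_pos=[[1.4, -3.7, 0], [2.8, -7.4, 0], [4.1, -11.1, 0], [4.1, -11.1, -5], [4.1, -11.1, -10], [4.1, -11.1, -10], [4.1, -11.1, -10]], turn=[0, 0, 0, 0, 0, 0, 0], grip=[0, 0, 0, 0, 0, 0, 0])

```text
time_s: 2.78
position: [0.517, -0.1991, 0.2042]
tcp_rot: [[-0.896, 0.444, 0.002], [0.444, 0.896, -0.001], [-0.002, -0.0, -1.0]]
force: [0.5, -0.8, 1.1]
opening: 0.999
grasp_force: 0.0
```

Run:
```python
from h import *
s=read_state(); print(s['position'],np.round(s['tcp_rot'],3))
c=cap('wrist','w2')['color']; t=cap('top','t2')['color']
def cr(i,x,y,w,h,W,H): return cv2.resize(cv2.convertScaleAbs(i[y:y+h,x:x+w],alpha=1.6,beta=15),(W,H),interpolation=cv2.INTER_CUBIC)
sd=cap('side','s2')['color']
cv2.imwrite('pics/c2.png',np.hstack([cr(c,0,0,512,384,400,300),cr(sd,205,160,96,72,400,300)]))
print(proj('s2',[[.515,-.199,.096]]))
```

```text
[ 0.51699864 -0.19910073  0.20417181] [[-0.896  0.444  0.002]
 [ 0.444  0.896 -0.001]
 [-0.002 -0.    -1.   ]]
[[247.5449833  206.87075084]]
```

View pics/c2.png

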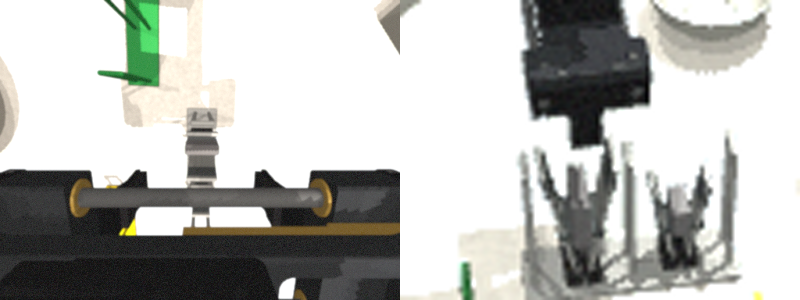

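Run:
```python
from h import *
p=np.array([.517,-.1991,.2042]); y=np.array([.444,.896,0]); x=np.array([.896,-.444,0])
print(proj('s2',[p-y*.05,p+y*.05,p-y*.05-x*.0095,p-y*.05+x*.0095]))
c=np.array([.515,-.199,.106]); print(proj('s2',[c,c-y*.022,c-y*.022-x*.007,c-y*.022+x*.007]))
c[2]=.139; print(proj('s2',[c+x*.0285-y*.018,c-x*.0285-y*.018]))
c[2]=.008; print(proj('s2',[c+x*.014-y*.018,c-x*.014-y*.018]))
im=cv2.convertScaleAbs(cv2.imread('pics/s2.png')[185:235,225:275],alpha=1.7,beta=15)
cv2.imwrite('pics/s2c.png',cv2.resize(im,(600,600),interpolation=cv2.INTER_CUBIC))
```

```text
[[249.4588496  194.80869791]
 [244.65615394 170.15740461]
 [246.07739126 195.2296356 ]
 [252.83499402 194.38842172]]
[[247.44470321 204.74778691]
 [248.45398944 210.18977338]
 [246.15879727 210.48363562]
 [250.74673275 209.89622468]]
[[257.44157678 200.809676  ]
 [238.40133266 203.21093645]]
[[253.46231968 228.26654888]
 [244.8496762  229.40681301]]
```

View pics/s2c.png

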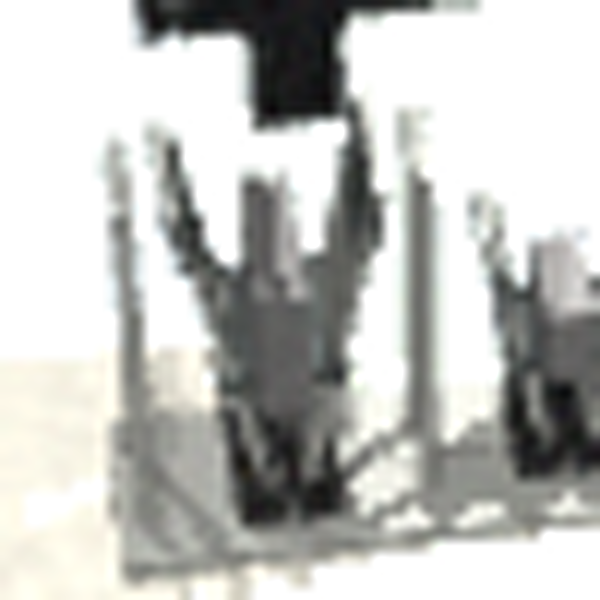

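The projections match the picture: foot predicted at (249,229) and seen at (249,228), and the spine also agrees. I'll descend and pinch.

>>> jog_arm(delta_pos=[[-0.2, 0, -4], [-0.2, 0, -8], [-0.2, 0, -11], [-0.2, 0, -12.7], [-0.2, 0, -12.7], [-0.2, 0, -12.7], [-0.2, 0, -12.7], [-0.2, 0, -12.7], [-0.2, 0, -12.7], [-0.2, 0, -12.7]], turn=[0, 0, 0, 0, 0, 0, 0, 0, 0, 0], grip=[0, 0, 0, 0, 0.3, 0.7, 1, 1, 1, 1])

```text
time_s: 4.18
position: [0.5142, -0.1998, 0.0759]
tcp_rot: [[-0.895, 0.445, 0.001], [0.445, 0.895, -0.0], [-0.001, 0.0, -1.0]]
force: [0.6, 0.7, 2.5]
opening: 0.504
grasp_force: 30.0
```

>>> jog_arm(delta_pos=[[0, 0, 1.5], [0, 0, 5], [0, 0, 9], [0, 0, 13], [0, 0, 16], [0, 4, 16], [0, 8, 16], [0.5, 12, 16], [0.5, 17, 16], [0.5, 17, 16], [0.5, 17, 16]], turn=[0, 0, 0, 0, 0, 8, 16, 24, 32, 40.6, 40.6], grip=[1, 1, 1, 1, 1, 1, 1, 1, 1, 1, 1])

```text
time_s: 5.55
position: [0.5187, -0.029, 0.2362]
tcp_rot: [[-0.97, -0.244, 0.0], [-0.244, 0.97, -0.0], [-0.0, -0.0, -1.0]]
force: [-0.1, -0.8, -1.5]
opening: 0.505
grasp_force: 30.0
```

Run:
```python
from h import *
s=read_state(); print(s['position'],s['joint_positions'],s['opening'],s['grasp_force'])
p=s['position']; im=cap('side','s3')['color']
u,v=proj('s3',[p-[0,0,.05]])[0].astype(int); print(u,v)
cv2.imwrite('pics/s3c.png',cv2.resize(cv2.convertScaleAbs(im[v-45:v+45,u-60:u+60],alpha=1.7,beta=15),(800,600),interpolation=cv2.INTER_CUBIC))
```

```text
[ 0.51874309 -0.02902338  0.23615628] [-1.55308703e+01  2.11100482e+01  9.62048801e+01 -1.39917221e-02
  6.26602090e+01 -1.19669732e+02] 0.5046094593860648 29.998341277241707
217 154
```

View pics/s3c.png

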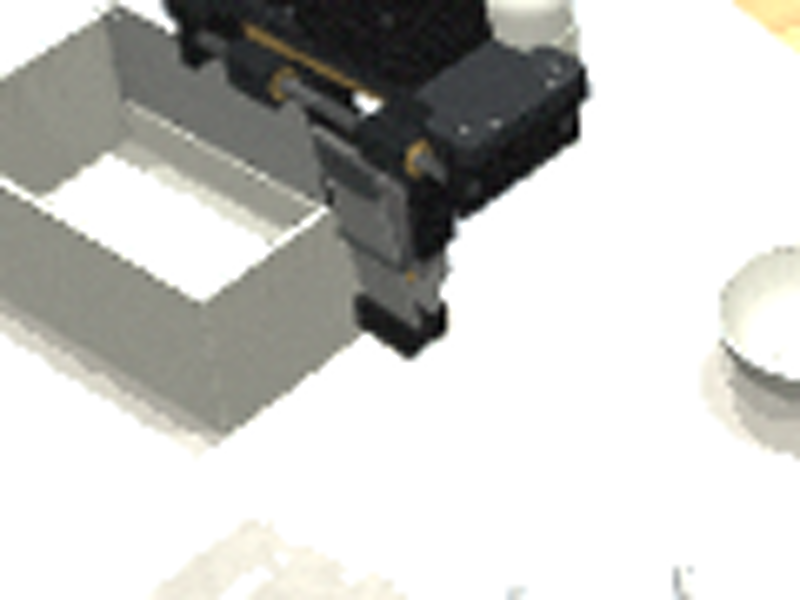

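The clip hangs straight in the fingers and no dial shows on the robot-facing side, so the dial is on the outward (+x) side. I'll set it down.

>>> jog_arm(delta_pos=[[0, 0, -5], [0, 0, -10], [0, 0, -14], [0, 0, -15.8], [0, 0, -16.3], [0, 0, -16.6], [0, 0, -16.8], [0, 0, -16.8]], turn=[0, 0, 0, 0, 0, 0, 0, 0], grip=[1, 1, 1, 1, 1, 1, 1, 1])

```text
time_s: 6.6
position: [0.5194, -0.0298, 0.0682]
tcp_rot: [[-0.97, -0.244, 0.001], [-0.244, 0.97, -0.0], [-0.001, -0.001, -1.0]]
force: [0.8, 0.5, -1.2]
opening: 0.505
grasp_force: 29.8
```

>>> jog_arm(delta_pos=[[0, 0, -0.1], [0, 0, -0.1], [0, 0, -0.2], [0, 0, -0.2]], turn=[0, 0, 0, 0], grip=[1, 1, 1, 1])

```text
time_s: 7.1
position: [0.52, -0.0296, 0.0677]
tcp_rot: [[-0.97, -0.245, 0.003], [-0.245, 0.97, -0.001], [-0.003, -0.001, -1.0]]
force: [-1.4, 2.4, 10.9]
opening: 0.507
grasp_force: 29.9
```

Touching. I'll release, then rise.

>>> jog_arm(delta_pos=[[0, 0, 0.15], [0, 0, 0.15], [0, 0, 0.15], [0, 0, 0.15], [0, 0, 0.15], [0, 0, 2], [0, 0, 6], [0, 0, 11], [0, 0, 15], [0, 0, 15]], turn=[0, 0, 0, 0, 0, 0, 0, 0, 0, 0], grip=[0.7, 0.3, 0, 0, 0, 0, 0, 0, 0, 0])

```text
time_s: 8.35
position: [0.5212, -0.0302, 0.2187]
tcp_rot: [[-0.97, -0.245, 0.008], [-0.245, 0.97, -0.002], [-0.007, -0.004, -1.0]]
force: [0.3, 0.8, 0.6]
opening: 1.001
grasp_force: 0.0
```

Run:
```python
from h import *
s=read_state(); print(s['position'],s['opening'],s['time_s'],s['joint_positions'][5])
w=cap('wrist','w4')['color'];im=cap('side','s4')['color'];cap('top','t4')
u,v=proj('s4',[[.52,-.03,.06]])[0].astype(int); print(u,v)
a=cv2.resize(cv2.convertScaleAbs(im[v-30:v+30,u-20:u+20],alpha=1.7,beta=15),(400,600),interpolation=cv2.INTER_CUBIC)
b=cv2.resize(w,(400,300))
# top crop of guard
t=cv2.imread('pics/t4.png'); c=cv2.resize(cv2.convertScaleAbs(t[155:230,80:180],alpha=1.7,beta=15),(400,300),interpolation=cv2.INTER_CUBIC)
cv2.imwrite('pics/c4.png',np.hstack([a,np.vstack([b,c])]))
```

```text
[ 0.52120241 -0.03023939  0.2187373 ] 1.0010438760327387 8.35 -119.76750560412393
221 182
```

View pics/c4.png

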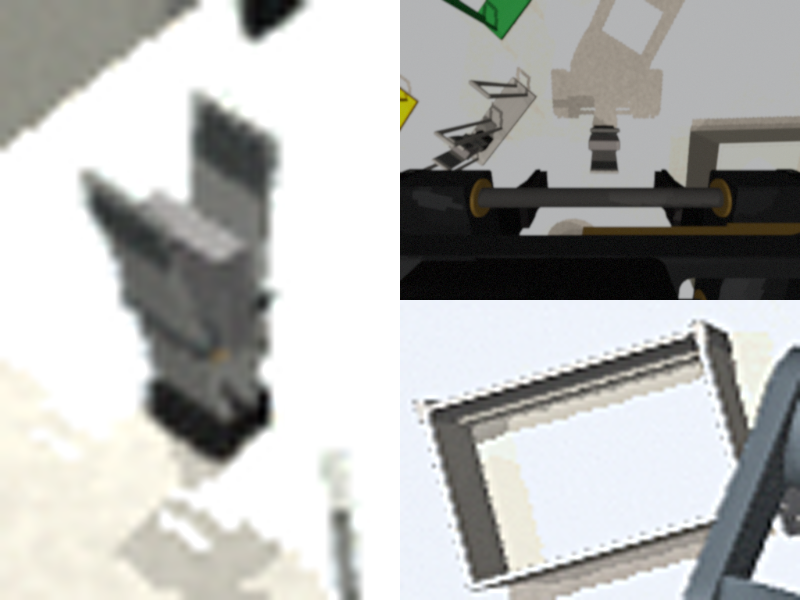

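The side view shows the thermometer upright and free, with no dial on its robot-facing side. I'll turn 90° so the fingers close along its x, then descend on the handles.

>>> jog_arm(delta_pos=[[0, 0, 0], [0, 0, 0], [0, 0, 0], [0, 0, 0], [0, 0, 0], [0, 0, 0], [0, 0, 0], [0, 0, 0], [0, 0, 0], [-0.1, 0, 0], [-0.1, 0, 0]], turn=[-10, -20, -30, -40, -50, -60, -70, -80, -90, -90, -90], grip=[0, 0, 0, 0, 0, 0, 0, 0, 0, 0, 0])

```text
time_s: 9.88
position: [0.5172, -0.0295, 0.2145]
tcp_rot: [[-0.247, 0.969, -0.002], [0.969, 0.247, 0.001], [0.001, -0.002, -1.0]]
force: [-0.1, -0.2, -1.0]
opening: 0.997
grasp_force: 0.0
```

Run:
```python
from h import *
s=read_state(); print(s['position'],s['joint_positions'][5])
w=cap('wrist','w5')['color']
x=np.array([.97,.243,0]);y=np.array([-.243,.97,0]);c=np.array([.52,-.0296,0]);z=np.array([0,0,1.])
print(proj('w5',[c+z*.098+x*.007+y*.022,c+z*.098-x*.007+y*.022,c+z*.131+x*.0285+y*.018,c+z*.131-x*.0285+y*.018]))
sd=cap('side','s5')['color'];t=cap('top','t5')['color']
u,v=proj('t5',[[.59,.27,.11]])[0].astype(int);print(u,v)
b=lambda i:cv2.convertScaleAbs(i,alpha=1.7,beta=15)
u1,v1=proj('s5',[[.57,.24,.09]])[0].astype(int);print(u1,v1)
cv2.imwrite('pics/c5.png',np.hstack([b(cv2.resize(w,(400,300))),np.zeros((300,0,3),np.uint8)]))
A=cv2.resize(b(w),(400,300)); B=cv2.resize(b(t[155:230,80:180]),(400,300),interpolation=cv2.INTER_CUBIC)
C=cv2.resize(b(sd[100:175,140:240]),(800,600),interpolation=cv2.INTER_CUBIC)[:300]
cv2.imwrite('pics/c5.png',np.vstack([np.hstack([A,B]),C]))
```

```text
[ 0.51722584 -0.02953602  0.21445556] -29.938046917563117
[[266.45731291 167.77492616]
 [253.02651138 167.71568192]
 [290.68791697 178.10727847]
 [229.31715967 177.83189644]]
122 173
194 130
```

View pics/c5.png

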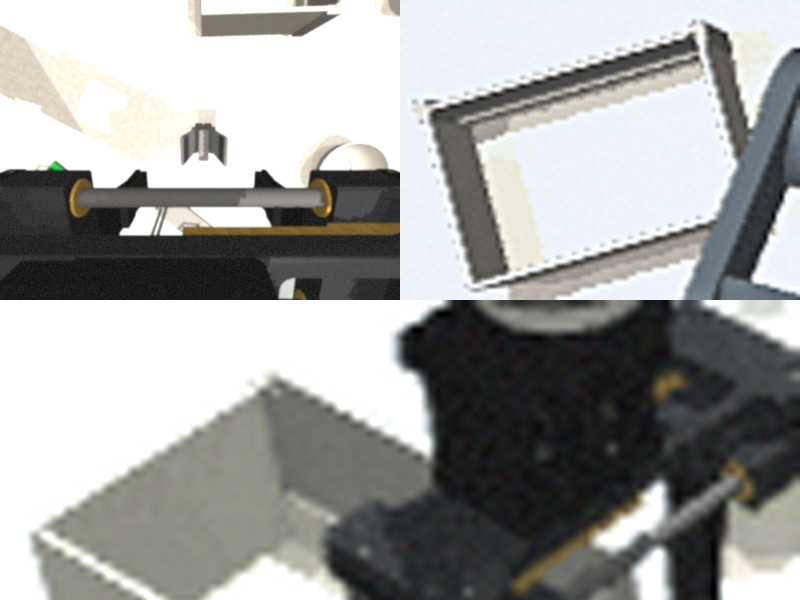

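The wrist view shows the handles centred between the fingers at about (261,205), as predicted. I'll descend, squeeze and lift.

>>> jog_arm(delta_pos=[[0.2, 0, -4], [0.2, 0, -8], [0.2, 0, -11], [0.2, 0, -11.7], [0.2, 0, -11.7], [0.2, 0, -11.7], [0.2, 0, -11.7], [0.2, 0, -11.7], [0.2, 0, -11.7], [0.2, 0, -11.7]], turn=[0, 0, 0, 0, 0, 0, 0, 0, 0, 0], grip=[0, 0, 0, 0, 0.3, 0.6, 1, 1, 1, 1])

```text
time_s: 11.28
position: [0.5243, -0.0303, 0.1012]
tcp_rot: [[-0.244, 0.97, 0.01], [0.97, 0.244, -0.002], [-0.004, 0.01, -1.0]]
force: [4.1, 2.5, 13.4]
opening: 0.408
grasp_force: 17.0
```

>>> jog_arm(delta_pos=[[0, 0, 0.3], [0, 0, 1], [0, 0, 3], [0, 0, 6], [0, 0, 10], [0, 0, 14], [0, 0, 14], [0, 0, 14]], turn=[0, 0, 0, 0, 0, 0, 0, 0], grip=[1, 1, 1, 1, 1, 1, 1, 1])

```text
time_s: 12.28
position: [0.5187, -0.0294, 0.2376]
tcp_rot: [[-0.245, 0.97, -0.003], [0.97, 0.245, 0.001], [0.001, -0.002, -1.0]]
force: [0.2, 0.3, -2.1]
opening: 0.361
grasp_force: 30.0
```

Run:
```python
from h import *
s=read_state(); print(s['position'],s['opening'],s['grasp_force'],s['force'])
g=lambda u,v,z:atz('t5',(u-400)/4+80,v/4+155,z)[:2]
h=lambda u,v,z:atz('top0',u/4+80,v/4+155,z)[:2]
# near corners outer at z=.1
nL=h(74,286,.1);nR=h(368,212,.1)
ey=(nL-nR);print('len',np.linalg.norm(ey));yaw=np.degrees(np.arctan2(-ey[0],ey[1]));print('yaw near',yaw)
for z in(.1,.11,.12):
    a,b=g(420,103,z),g(703,24,z); d=a-b; print(z,'guard',(a+b)/2,np.linalg.norm(d),np.degrees(np.arctan2(-d[0],d[1])))
for yw in (14,15):
    r=np.radians(yw);X=np.array([np.cos(r),np.sin(r)]);print('from near',(nL+nR)/2+X*(.075+.0785))
# proj of candidate edges for check by gradient
for n in('top0','side0'):
    im=cv2.imread(f'pics/{n}.png')
    x,y,w,hh=(75,150,110,85) if n=='top0' else (135,100,95,80)
    print(x,y,w,hh)
    k=cv2.resize(cv2.convertScaleAbs(im[y:y+hh,x:x+w],alpha=1.7,beta=15),None,fx=7 if n=='side0' else 7,fy=7,interpolation=cv2.INTER_CUBIC)
    cv2.imwrite(f'pics/tub_{n}.png',k); print(k.shape)
```

```text
[ 0.51867931 -0.0293865   0.2375827 ] 0.3605770630076168 29.99884771183133 [ 0.24086734  0.28994506 -2.10235102]
len 0.24880053130416918
yaw near 14.045609495249652
0.1 guard [0.5978907  0.27900069] 0.24244204096839594 15.562532679001407
0.11 guard [0.59702867 0.27587264] 0.24072424036267398 15.562532679001398
0.12 guard [0.59616664 0.27274458] 0.23900643975695196 15.56253267900139
from near [0.59379833 0.2649387 ]
from near [0.59312755 0.26753241]
75 150 110 85
(595, 770, 3)
135 100 95 80
(560, 665, 3)
```

Held at an opening of 31 mm, so the jaws are fully open. Next I'll move over the guard, to an estimated middle of about (0.595, 0.268).

>>> jog_arm(delta_pos=[[0.5, 2, 2.5], [1.5, 6, 2.5], [2.8, 11, 2.5], [4.1, 16, 2.5], [5.4, 21, 2.5], [6.6, 26, 2.5], [7.6, 29.7, 2.5], [7.6, 29.7, 2.5], [7.6, 29.7, 2.5], [7.6, 29.7, 2.5]], turn=[0, 0, 0, 0, 0, 0, 0, 0, 0, 0], grip=[1, 1, 1, 1, 1, 1, 1, 1, 1, 1])

```text
time_s: 13.52
position: [0.5954, 0.266, 0.2626]
tcp_rot: [[-0.243, 0.97, -0.002], [0.97, 0.243, -0.001], [-0.0, -0.002, -1.0]]
force: [0.4, 0.1, -0.6]
opening: 0.361
grasp_force: 29.8
```

Run:
```python
from h import *
s=read_state(); print(s['position'],np.round(s['tcp_rot'],3),s['opening'],s['joint_positions'])
w=cap('wrist','w6')['color'];sd=cap('side','s6')['color'];cap('top','t6')
r=np.radians(14.5);X=np.array([np.cos(r),np.sin(r),0]);Y=np.array([-X[1],X[0],0]);c=np.array([.595,.268,.11])
big=cv2.resize(cv2.convertScaleAbs(w,alpha=1.5,beta=10),(800,600),interpolation=cv2.INTER_CUBIC)
for q in (-.113,0,.05,.08,.113): print(q,(proj('w6',[c+q*Y-.0025*X,c+q*Y+.0025*X])*1.5625).round(0))
p1,p2=[tuple(int(a) for a in v*1.5625) for v in proj('w6',[c+.03*Y,c+.113*Y])]
cv2.line(big,p1,p2,(0,0,255),1)
S=cv2.resize(cv2.convertScaleAbs(sd[95:165,140:240],alpha=1.7,beta=15),(400,280),interpolation=cv2.INTER_CUBIC)
a,b=[tuple(int(k) for k in (v-[140,95])*4) for v in proj('s6',[c-.113*Y,c+.113*Y])]
cv2.line(S,a,b,(0,0,255),1)
big[320:600,400:]=S
cv2.imwrite('pics/c6.png',big)
```

```text
[0.59538579 0.26595055 0.26258724] [[-0.243  0.97  -0.002]
 [ 0.97   0.243 -0.001]
 [-0.    -0.002 -1.   ]] 0.3609109490690503 [ 1.42783387e+01  3.02336567e+01  7.51910549e+01 -2.07081122e-02
  7.47126362e+01  2.00644758e-01]
-0.113 [[400. 412.]
 [406. 412.]]
0 [[399. 279.]
 [405. 279.]]
0.05 [[398. 212.]
 [405. 212.]]
0.08 [[398. 169.]
 [405. 169.]]
0.113 [[397. 119.]
 [404. 119.]]
```

View pics/c6.png

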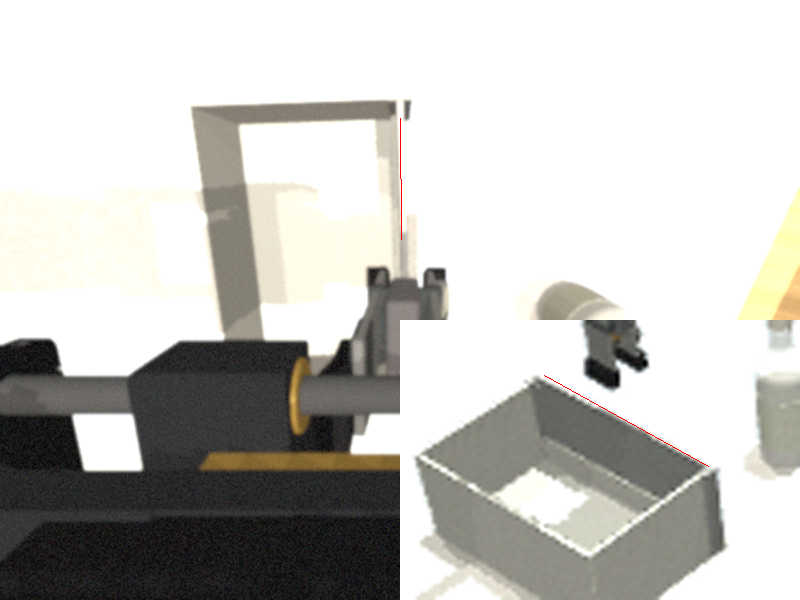

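The wrist view shows the guard edge at column ~405, midway between the jaws (378 and 435), which is well lined up. I'll descend until just before the sensor could touch.

>>> jog_arm(delta_pos=[[0, 0.5, -2], [0, 0.5, -4], [0, 0.5, -5], [0, 0.5, -6], [0, 0.5, -7], [0, 0.5, -7], [0, 0.5, -7]], turn=[0, 0, 0, 0, 0, 0, 0], grip=[1, 1, 1, 1, 1, 1, 1])

```text
time_s: 14.55
position: [0.5963, 0.2724, 0.1939]
tcp_rot: [[-0.245, 0.97, 0.001], [0.97, 0.245, 0.0], [0.0, 0.001, -1.0]]
force: [0.4, -0.4, -1.9]
opening: 0.362
grasp_force: 30.0
```

>>> jog_arm(delta_pos=[[0, 0, -0.4], [0, 0, -0.8], [0, 0, -0.8], [0, 0, -0.8]], turn=[0, 0, 0, 0], grip=[1, 1, 1, 1])

```text
time_s: 15.05
position: [0.596, 0.2723, 0.1855]
tcp_rot: [[-0.245, 0.97, -0.0], [0.97, 0.245, -0.0], [-0.0, -0.0, -1.0]]
force: [0.6, -0.0, -0.1]
opening: 0.362
grasp_force: 30.0
```

>>> jog_arm(delta_pos=[[0, 0, -0.3], [0, 0, -0.6], [0, 0, -0.6], [0, 0, -0.6]], turn=[0, 0, 0, 0], grip=[1, 1, 1, 1])

```text
time_s: 15.55
position: [0.596, 0.2723, 0.1795]
tcp_rot: [[-0.245, 0.97, 0.0], [0.97, 0.245, 0.0], [0.0, 0.0, -1.0]]
force: [-0.3, -0.1, -0.6]
opening: 0.361
grasp_force: 30.0
```

>>> jog_arm(delta_pos=[[0, 0, -0.2], [0, 0, -0.4], [0, 0, -0.4], [0, 0, -0.4]], turn=[0, 0, 0, 0], grip=[1, 1, 1, 1])

```text
time_s: 16.05
position: [0.596, 0.2723, 0.1755]
tcp_rot: [[-0.245, 0.97, -0.0], [0.97, 0.245, -0.0], [0.0, -0.0, -1.0]]
force: [-0.9, -0.6, -1.0]
opening: 0.359
grasp_force: 30.0
```

>>> jog_arm(delta_pos=[[0, 0, -0.2], [0, 0, -0.4], [0, 0, -0.4], [0, 0, -0.4]], turn=[0, 0, 0, 0], grip=[1, 1, 1, 1])

```text
time_s: 16.55
position: [0.596, 0.2723, 0.1715]
tcp_rot: [[-0.245, 0.97, -0.0], [0.97, 0.245, -0.0], [0.0, -0.0, -1.0]]
force: [1.0, -0.5, -0.5]
opening: 0.361
grasp_force: 30.0
```

>>> jog_arm(delta_pos=[[0, 0, -0.2], [0, 0, -0.4], [0, 0, -0.4], [0, 0, -0.4]], turn=[0, 0, 0, 0], grip=[1, 1, 1, 1])

```text
time_s: 17.05
position: [0.5959, 0.2723, 0.1675]
tcp_rot: [[-0.245, 0.97, -0.0], [0.97, 0.245, -0.0], [0.0, -0.0, -1.0]]
force: [0.3, 0.2, -0.7]
opening: 0.359
grasp_force: 30.0
```

>>> jog_arm(delta_pos=[[0, 0, -0.2], [0, 0, -0.4], [0, 0, -0.4], [0, 0, -0.4]], turn=[0, 0, 0, 0], grip=[1, 1, 1, 1])

```text
time_s: 17.55
position: [0.5962, 0.2724, 0.164]
tcp_rot: [[-0.245, 0.97, 0.001], [0.97, 0.245, 0.0], [0.0, 0.001, -1.0]]
force: [-1.4, -0.7, 2.4]
opening: 0.362
grasp_force: 30.0
```

The force is rising, so I'll go on in 2 mm steps.

>>> jog_arm(delta_pos=[[0, 0, -0.1], [0, 0, -0.2], [0, 0, -0.2], [0, 0, -0.2]], turn=[0, 0, 0, 0], grip=[1, 1, 1, 1])

```text
time_s: 18.05
position: [0.5963, 0.2724, 0.1619]
tcp_rot: [[-0.245, 0.97, 0.001], [0.97, 0.245, 0.0], [0.0, 0.001, -1.0]]
force: [-0.2, 0.2, 3.8]
opening: 0.36
grasp_force: 30.0
```

>>> jog_arm(delta_pos=[[0, 0, -0.1], [0, 0, -0.2], [0, 0, -0.2], [0, 0, -0.2]], turn=[0, 0, 0, 0], grip=[1, 1, 1, 1])

```text
time_s: 18.55
position: [0.5963, 0.2724, 0.16]
tcp_rot: [[-0.245, 0.97, 0.001], [0.97, 0.245, 0.0], [0.0, 0.001, -1.0]]
force: [-1.0, -0.1, 6.4]
opening: 0.359
grasp_force: 30.0
```

>>> jog_arm(delta_pos=[[0, 0, -0.1], [0, 0, -0.1], [0, 0, -0.1]], turn=[0, 0, 0], grip=[1, 1, 1])

```text
time_s: 18.92
position: [0.5963, 0.2725, 0.1593]
tcp_rot: [[-0.245, 0.97, 0.001], [0.97, 0.245, 0.0], [0.0, 0.001, -1.0]]
force: [-1.2, -0.4, 7.1]
opening: 0.36
grasp_force: 30.0
```

Net force is about 8 N, so the button is about 8 mm in. I'll release gradually.

>>> jog_arm(delta_pos=[[0, 0, 0], [0, 0, 0], [0, 0, 0], [0, 0, 0], [0, 0, 0], [0, 0, 0], [0, 0, 0], [0, 0, 0]], turn=[0, 0, 0, 0, 0, 0, 0, 0], grip=[0.6, 0.5, 0.4, 0.3, 0.1, 0, 0, 0])

```text
time_s: 19.92
position: [0.596, 0.2723, 0.1584]
tcp_rot: [[-0.245, 0.97, -0.0], [0.97, 0.245, -0.0], [-0.0, -0.0, -1.0]]
force: [-0.0, -0.5, 0.7]
opening: 0.983
grasp_force: 0.0
```

>>> jog_arm(delta_pos=[[0, 0, 1], [0, 0, 4], [0, 0, 8], [0, 0, 13], [0, 0, 13], [0, 0, 13]], turn=[0, 0, 0, 0, 0, 0], grip=[0, 0, 0, 0, 0, 0])

```text
time_s: 20.68
position: [0.5956, 0.2722, 0.2889]
tcp_rot: [[-0.245, 0.97, 0.0], [0.97, 0.245, -0.0], [-0.0, 0.0, -1.0]]
force: [-0.1, -0.2, 0.3]
opening: 1.002
grasp_force: 0.0
```

Run:
```python
from h import *
s=read_state(); print(s['position'],s['opening'],s['force'])
w=cap('wrist','w7')['color'];sd=cap('side','s7')['color'];t=cap('top','t7')['color']
b=lambda i:cv2.convertScaleAbs(i,alpha=1.5,beta=10)
A=cv2.resize(b(w),(400,300));B=cv2.resize(b(t[150:225,80:180]),(400,300),interpolation=cv2.INTER_CUBIC)
C=cv2.resize(b(sd[90:165,140:240]),(400,300),interpolation=cv2.INTER_CUBIC)
u,v=proj('s7',[[.596,.2725,.12]])[0].astype(int)
D=cv2.resize(b(sd[v-30:v+30,u-40:u+40]),(400,300),interpolation=cv2.INTER_CUBIC)
cv2.imwrite('pics/c7.png',np.vstack([np.hstack([A,B]),np.hstack([C,D])]))
```

```text
[0.59560227 0.27223303 0.28891425] 1.001851430272492 [-0.12833884 -0.24085163  0.27945681]
```

View pics/c7.png

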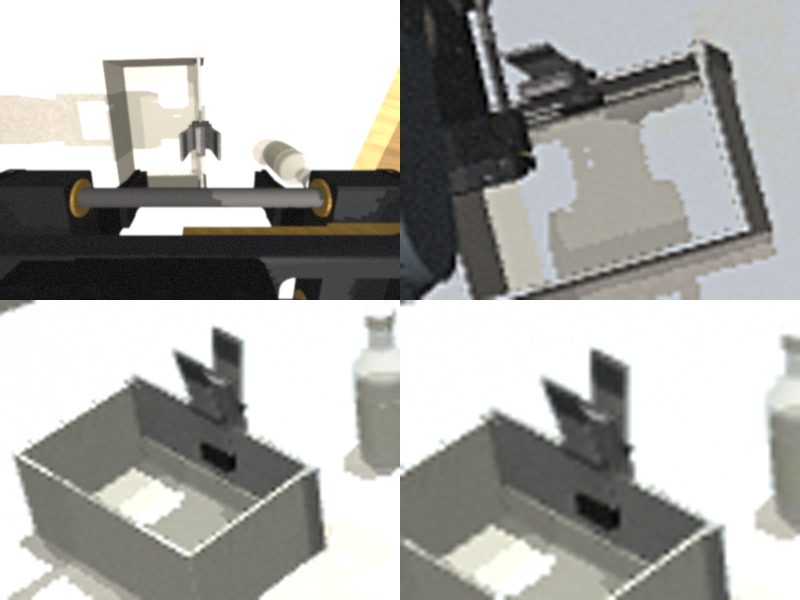

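The clip grips the guard upright and square, with a jaw block visible inside the tub at (218,457) and the dial side outwards. I'll run a quick height check, then hand in.

Run:
```python
from h import *
u,v=proj('s7',[[.596,.2725,.12]])[0].astype(int)
r=np.radians(14.2);X=np.array([np.cos(r),np.sin(r),0]);Y=np.array([-X[1],X[0],0])
P=[[-.0265,.018,.129],[.0265,.018,.129],[.0265,-.018,.129],[-.0115,-.018,.009-.009]]
for zo in(.058,.063):
    Q=[np.array([.596,.2725,zo])+a*X+b*Y+[0,0,c] for a,b,c in P]
    print(zo,((proj('s7',Q)-[u-40,v-30])*5+[400,300]).round(0).tolist())
print('seen: 543,377 / 592,350 / 628,370 / jaw lower corner 618,530')
```

```text
0.058 [[545.0, 382.0], [598.0, 351.0], [632.0, 368.0], [616.0, 531.0]]
0.063 [[544.0, 376.0], [597.0, 345.0], [631.0, 362.0], [616.0, 526.0]]
seen: 543,377 / 592,350 / 628,370 / jaw lower corner 618,530
```

```bash
python3 -c "
from rig import *
print(hand_in())"
```

```text
the job is handed in; nothing more can be done
None
```

The thermometer clip is gripping the middle of the splash guard, upright and released, and I've handed the job in. The sensor button was about 8 mm in by force just before release, and the side view shows the clip did not spring back up. I never saw the dial itself; I took it to be on the outward side because none showed on the robot-facing side.

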